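# Lift a soap bar with tongs and show its underside over the mirror

## Task

Use the tongs to take the rectangular soap bar off the curing board, never touching the soap with the gripper, and hold it roughly level and still over the middle of the round inspection mirror, 10 to 20 cm up, so that its underside can be checked. Leave the other soaps, the jar and the carton where they are. Finish while still holding: the program ends with the tongs gripped and the soap lifted between their jaws; nothing is put down.

Things in the scene. Friction and masses are not known exactly. Their poses are not given: they have to be found in the camera images.
- tongs_grip (a point): Steel spring tongs lying on edge: two flat blades side by side, closing horizontally. Point: midway between the black thumb pads (36 mm long, 24 mm high, outside the blades), 12 mm above the tongs' lower edge, near the centre of mass. x to the jaws, z up; bent end at x -96 mm, tips at +86 mm. Squeeze across y from above: 58 mm over the pads when open, 44 mm when the jaws are 30 mm apart.
- tongs_tips (a point): Midpoint between the rubber jaw linings (28 mm long, 22 mm high) of the tongs, half-way up, 73 mm ahead (+x) of tongs_grip, same axes. Jaws here: 57 mm apart when open (67 mm over the blades), about 45 mm when squeezed to 52 mm over the thumb pads.
- tongs_left (a joint): Swing of the left blade about its pivot, 85 mm behind the thumb pads: 0 open, 0.09 rad blades parallel, jaws 30 mm apart; stop at 0.16. Sprung open: at the thumb pads 4 N per side starts closing, about 9 N at 0.09. So squeezed lightly to about 52 mm (about 6 N) the tongs can be carried with open jaws; squeezed harder (30 N) they clasp; let go, they open.
- tongs_right (a joint): The same for the right blade; the two blades are geared together and read alike.
- soap_center (a point): Centre of the soap to be taken: the cream rectangular bar, 50 mm long (x), 30 mm wide (y), 26 mm high (z), about 42 g, lying flat on the curing board. It is clasped across its 30 mm width. It is one of three same-coloured soaps in a row, in any order.
- board_top (a point): Centre of the top face of the wooden curing board, fixed, 100 mm (x) by 320 mm (y), top 15 mm above the table. The three soaps lie along its y axis, 105 mm apart.
- puck_center (a point): Centre of the round soap puck, 46 mm diameter, 26 mm high, on the curing board. Not to be moved.
- dome_center (a point): Centre of the dome-shaped soap (13 mm above its underside), 48 mm diameter, 28 mm high, on the curing board. Not to be moved.
- mirror_face (a point): Centre of the face of the round inspection mirror that lies fixed on the table: black rim 90 mm diameter, face 8 mm above the table, facing up.
- jar: White jar with a lid, 64 mm diameter, 95 mm high, standing on the table at the left; origin at its underside. Not to be moved.
- carton: Small closed carton, 70 x 100 x 60 mm high, on the table at the right; origin at its underside. Not to be moved.
- soap: The same rectangular soap bar as soap_center, origin at the centre of its underside.
- tongs: The same tongs as tongs_grip (180 mm long, 24 mm high, 100 g), origin 12 mm below it at the lower edge.
- board: The curing board, origin at the centre of its underside, 15 mm below board_top.
Mind the look-alikes: they are no part of the job. Several things look just like the tongs: the one meant starts farthest to the robot's left. Of the things that look like the part that bears mirror_face, the largest one is meant.

How it is judged:
By the outcome, as a careful person would: the job done as asked, in the order asked, and still so for the second after the job is handed in, while the arm keeps its last pose, push and grip.
It also fails if it takes over 54 s, if anything falls off the work surface, if the arm or the gripper's body presses on something with over 40 N, if the wrist force passes 120 N, or if a joint passes its speed limit or range.

## Robot

A 6-joint arm with a two-finger parallel gripper is mounted at the origin on the work surface. World frame = base frame: x ahead of the robot, y to its left, z up, the work surface at z = 0. Lengths are in m, angles in rad, forces in N, time in s.
With the tool pointing down it reaches from about 0.225 to 0.875 m from the base axis. Payload 3.4 kg.
Tool frame: the origin (TCP) lies at the very end of the fingers, on their centre line; the grasp point (between the pads) lies 19 mm behind it (grip_depth is the distance from the TCP to the grasp point, in m); x points along the fingers, z is the direction in which the jaws open and shut, and the axes are right-handed (so a half turn about x gives the same grasp; the last joint's range is limited). The gripper opens to 85 mm and grips with 20 to 120 N. Pads are 22 mm wide; open, the fingers measure 114 mm over their backs; the gripper's body (76 mm by 85 mm) begins 54 mm behind the grasp point. The pads swing forward as they close: fully open they stand 13 mm farther back than shut.
Start: joints at [1.028, 0.276, 1.505, -0, 1.361, -0.121], TCP at [0.235, 0.525, 0.231] pointing down, gripper open.
Joint ranges: [-2.89, 2.89], [-0.75, 2.08], [0.22, 2.7], [-1.18, 4.32], [0.11, 2.71], [-2.7, 2.7]. Speed limits (rad/s): [2.57, 2.57, 3.14, 3.14, 3.14, 3.14].

## Interface

Orientations are given as a unit quaternion [w, x, y, z].
In Python, from rig import get_state, get_image, sign_off, grip_depth gives the robot as it stands. The module is installed in compiled form; this text tells all that it offers.
- The arm moves only by the tool arm_command, never from a script. Its argument "series" is a list of rows, each an object with "dp": the shift along the tool's x, y, z scaled (see below), a list of three; "angular": the turn, a rotation vector about the tool's x, y, z scaled (see below), a list of three; "gripper": the finger opening in mm, from 0 to 85.4. A call has exactly 8 rows; each row shifts and turns the pose as measured when the row begins, along the tool's axes as they then stand; what a row does not reach is not made up. The controller multiplies each number of a shift by 0.12 m and each number of a turn by 90 degrees. A row lasts 1/8 s, in which the tool goes at most 62.5 mm and 10.7 degrees, less where a joint would pass 70% of its speed; a pose out of reach is approached as far as the arm can. A call with a number of a shift or a turn outside -1 to 1 is refused whole. A call with a gripper value outside its range is refused whole. The fingers move at their own pace and stop on an object; "grip_force" is the grip in N (left out, the last holds). Time passes only in rows, so rows that do not move let the fingers close, or fill a call up. It gives the time, the measured TCP pose, the force and the opening at its end, in the units of the state.
- get_state(): the state, without advancing time (a new reading comes with each control period).
- get_image(name): name is "scene" or "top" or "wrist"; returns a dict with "image" (420x560x3 uint8, blue, green, red), "depth" (420x560 float32, m along the optical axis (not along the pixel's ray), 0 where there is no reading), "mtx" (3x3 intrinsics, pixels), "view" (4x4, takes a point from world to camera coordinates); the wrist camera has in their place "mount" (4x4, takes a point from camera to tool coordinates, whose origin is the TCP and whose axes are the tool frame's). Camera axes: x right, y up, looking along -z (the intrinsics and any distortion apply to the point x, -y, -z); pixel columns grow to the right and rows downward; lengths in m; the calibration is good to about 2 mm. A picture is of the moment at which its call begins: read the wrist's pose just before it.
- sign_off(): hands the job in, once; it reports no verdict.
The state is a dict: "clock": time; "qpos": joint angles; "qd": joint speeds; "effort": joint torques, N m; "position": TCP position; "ee_rot": TCP orientation; "contact_force": force on the tool from outside, world axes, zero at the start; "moment": the same for the moment, N m; "width": finger opening in m.
Only numpy, scipy, OpenCV 4.12 (cv2) and the standard library are available. Lean on these libraries where they do the work, as an engineer would, in place of code of your own. Each camera call takes 0.05 s, during which the arm holds its last target. There are 200 camera calls.

## Working session

There is one attempt and no reset: what is moved stays moved. The work goes in short steps, Python scripts to look and compute and a tool call to move; the robot and the scene stay as the last step left them, time stands still between calls to the robot, and variables do not carry over. Pictures are saved under pics/ and viewed, about 8 in all and at most 12, crops included, and the job is handed in when it is done.

Besides the shell and the picture viewer there is one more tool, called after "Request:" by a JSON object that holds its "fn" and its "kwargs", one argument or row to a line. arm_command: Moves the arm, as the interface text tells. Its arguments: {"type":"object","properties":{"series":{"type":"array","items":{"type":"object","properties":{"dp":{"type":"array","items":{"type":"number"}},"angular":{"type":"array","items":{"type":"number"}},"gripper":{"type":"number"}}}},"grip_force":{"type":"number"}},"required":["series"]}

```bash
mkdir -p pics; python3 - <<'E'
from rig import *
import cv2,numpy as np
s=get_state();print(s['clock'],s['position'],s['ee_rot'],s['width'],grip_depth)
for n in('top','scene'):
    d=get_image(n);np.savez(f'{n}.npz',**d);cv2.imwrite(f'pics/{n}0.png',d['image']);print(n,d.keys(),np.round(d['mtx'],1).tolist(),np.round(d['view'],3).tolist())
E
```

```text
0.0 [0.23514194 0.52413165 0.23044395] [ 0.59301074 -0.38453615  0.59417951  0.38395432] 0.08519504601572453 0.0187
top dict_keys(['image', 'depth', 'mtx', 'view']) [[392.8, 0.0, 289.1], [0.0, 392.8, 206.4], [0.0, 0.0, 1.0]] [[-0.025, -1.0, -0.018, -0.011], [0.994, -0.027, 0.107, -0.528], [-0.107, -0.015, 0.994, -1.082], [0.0, 0.0, 0.0, 1.0]]
scene dict_keys(['image', 'depth', 'mtx', 'view']) [[491.9, 0.0, 282.7], [0.0, 491.9, 207.8], [0.0, 0.0, 1.0]] [[-0.241, 0.97, -0.006, 0.156], [-0.528, -0.126, 0.84, 0.205], [0.814, 0.206, 0.542, -1.88], [0.0, 0.0, 0.0, 1.0]]
```

View pics/top0.png

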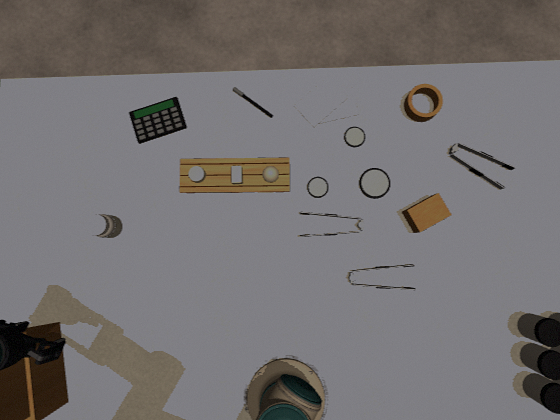

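View pics/scene0.png

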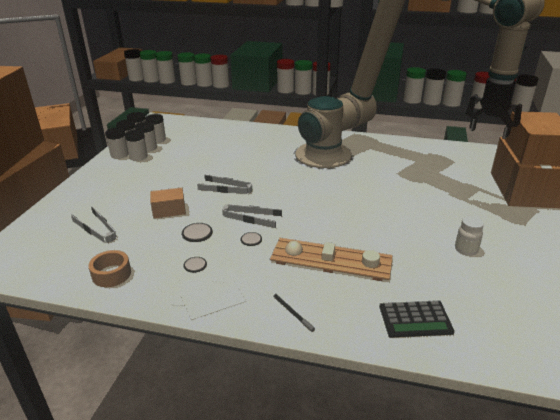

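```bash
cat > h.py <<'E'
import numpy as np,cv2
from scipy.spatial.transform import Rotation as R
def px2w(d,u,v,z):
    "pixel -> world at plane height z"
    K=d['mtx'];V=d['view'];r=np.array([(u-K[0,2])/K[0,0],-(v-K[1,2])/K[1,1],-1.])
    o=-V[:3,:3].T@V[:3,3];r=V[:3,:3].T@r
    return o+r*(z-o[2])/r[2]
def rot(s): return R.from_quat(np.asarray(s['ee_rot'])[[1,2,3,0]]).as_matrix()
def wview(d,s):
    T=np.eye(4);T[:3,:3]=rot(s);T[:3,3]=s['position'];return np.linalg.inv(T@d['mount'])
def todp(s,target): return np.round(rot(s).T@(np.asarray(target)-s['position'])/.12,3)
E
python3 - <<'E'
from h import *
from rig import *
s=get_state();print(rot(s).round(3))
d=dict(np.load('top.npz'))
for n,u,v,z in[('soap',237,174,.041),('puck',196,173,.041),('dome',270,173,.04),('board',235,175,.015),('mirror',375,183,.008),('bent',361,225,.02),('tipA',300,213,.024),('tipB',300,236,.024),('jar',115,226,.095),('carton',427,213,.06)]:print(n,px2w(d,u,v,z).round(3))
im=d['image'];a=cv2.resize(im[150:245,170:400],None,fx=3.4,fy=3.4,interpolation=cv2.INTER_CUBIC);cv2.imwrite('pics/crop1.png',np.clip(a*1.3,0,255).astype('u1'))
E
```

```text
[[-0.001 -0.912  0.409]
 [-0.001  0.409  0.912]
 [-1.     0.    -0.002]]
soap [0.622 0.12  0.041]
puck [0.628 0.236 0.041]
dome [0.622 0.027 0.04 ]
board [0.624 0.13  0.015]
mirror [ 0.591 -0.274  0.008]
bent [ 0.47  -0.226  0.02 ]
tipA [ 0.508 -0.055  0.024]
tipB [ 0.443 -0.053  0.024]
jar [0.48  0.439 0.095]
carton [ 0.495 -0.4    0.06 ]
```

View pics/crop1.png

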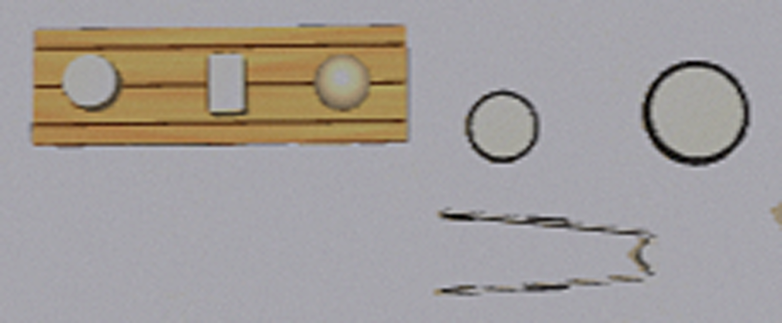

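```bash
cat >> h.py <<'E'
import json
def plan(s,target,yaw,n=8,g=85,hold=0,rz=None):
    "straight rows to target TCP; yaw (deg) = heading of tool z, tool x down; n moving rows"
    M=rot(s);p=np.array(s['position']);y=np.radians(yaw);z=np.array([np.cos(y),np.sin(y),0]);x=np.array([0,0,-1.])
    G=np.c_[x,np.cross(z,x),z];dr=(R.from_matrix(G@M.T)).as_rotvec()
    step=(np.array(target)-p)/n;out=[]
    for i in range(n):
        Mi=R.from_rotvec(dr*i/n).as_matrix()@M
        out.append(dict(dp=np.round(Mi.T@step/.12,3).tolist(),angular=np.round(Mi.T@(dr/n)/(np.pi/2),3).tolist(),gripper=g))
    out+=[dict(dp=[0,0,0],angular=[0,0,0],gripper=g)]*((-n)%8)
    for r in out: print(r['dp'],r['angular'])
E
python3 - <<'E'
from h import *
from rig import *
plan(get_state(),[.47,-.12,.25],2,n=15)
E
```

```text
[-0.01, -0.266, -0.273] [0.047, -0.0, 0.0]
[-0.01, -0.285, -0.253] [0.047, -0.0, 0.0]
[-0.01, -0.303, -0.231] [0.047, -0.0, 0.0]
[-0.011, -0.319, -0.208] [0.047, -0.0, 0.0]
[-0.011, -0.334, -0.183] [0.047, -0.0, 0.0]
[-0.011, -0.347, -0.158] [0.047, -0.0, 0.0]
[-0.011, -0.357, -0.132] [0.047, -0.0, 0.0]
[-0.011, -0.366, -0.105] [0.047, -0.0, 0.0]
[-0.011, -0.373, -0.078] [0.047, -0.0, 0.0]
[-0.011, -0.378, -0.05] [0.047, -0.0, 0.0]
[-0.011, -0.38, -0.022] [0.047, -0.0, 0.0]
[-0.011, -0.381, 0.007] [0.047, -0.0, 0.0]
[-0.011, -0.379, 0.035] [0.047, -0.0, 0.0]
[-0.011, -0.376, 0.063] [0.047, -0.0, 0.0]
[-0.011, -0.37, 0.091] [0.047, -0.0, 0.0]
[0, 0, 0] [0, 0, 0]
```

Request:
{"fn": "arm_command", "kwargs": {
  "series": [
    {"dp":[-0.01,-0.27,-0.27],"angular":[0.047,0,0],"gripper":85},
    {"dp":[-0.01,-0.285,-0.25],"angular":[0.047,0,0],"gripper":85},
    {"dp":[-0.01,-0.3,-0.23],"angular":[0.047,0,0],"gripper":85},
    {"dp":[-0.01,-0.32,-0.21],"angular":[0.047,0,0],"gripper":85},
    {"dp":[-0.01,-0.335,-0.18],"angular":[0.047,0,0],"gripper":85},
    {"dp":[-0.01,-0.35,-0.16],"angular":[0.047,0,0],"gripper":85},
    {"dp":[-0.01,-0.36,-0.13],"angular":[0.047,0,0],"gripper":85},
    {"dp":[-0.01,-0.37,-0.1],"angular":[0.047,0,0],"gripper":85}
  ]
}}

```text
clock: 1.1
position: [0.3621, 0.1718, 0.2375]
ee_rot: [0.679, -0.192, 0.683, 0.189]
contact_force: [0.5, -0.8, 0.1]
width: 0.0848
```

```bash
python3 - <<'E'
from h import *
from rig import *
plan(get_state(),[.47,-.12,.22],-2,n=8)
E
```

```text
[0.019, -0.318, -0.062] [0.046, -0.0, 0.0]
[0.019, -0.322, -0.039] [0.046, -0.0, 0.0]
[0.019, -0.324, -0.015] [0.046, -0.0, 0.0]
[0.019, -0.324, 0.008] [0.046, -0.0, 0.0]
[0.019, -0.322, 0.032] [0.046, -0.0, 0.0]
[0.019, -0.319, 0.055] [0.046, -0.0, 0.0]
[0.018, -0.314, 0.078] [0.046, -0.0, 0.0]
[0.018, -0.308, 0.101] [0.046, -0.0, 0.0]
```

Request:
{"fn": "arm_command", "kwargs": {
  "series": [
    {"dp":[0.02,-0.33,-0.06],"angular":[0.048,0,0],"gripper":85},
    {"dp":[0.02,-0.33,-0.04],"angular":[0.048,0,0],"gripper":85},
    {"dp":[0.02,-0.33,-0.015],"angular":[0.048,0,0],"gripper":85},
    {"dp":[0.02,-0.33,0.01],"angular":[0.048,0,0],"gripper":85},
    {"dp":[0.02,-0.33,0.03],"angular":[0.048,0,0],"gripper":85},
    {"dp":[0.02,-0.32,0.06],"angular":[0.048,0,0],"gripper":85},
    {"dp":[0.02,-0.32,0.08],"angular":[0.048,0,0],"gripper":85},
    {"dp":[0.02,-0.31,0.1],"angular":[0.048,0,0],"gripper":85}
  ]
}}

```text
clock: 2.1
position: [0.4674, -0.1379, 0.217]
ee_rot: [0.705, 0.027, 0.708, -0.029]
contact_force: [0.4, -0.2, 0.1]
width: 0.0851
```

```bash
python3 - <<'E'
from h import *
from rig import *
s=get_state();d=get_image('wrist');d['view']=wview(d,s);np.savez('w1.npz',**d)
cv2.imwrite('pics/w1.png',d['image']);print(s['position'],rot(s).round(3),d['view'].round(2))
E
```

```text
[ 0.46737502 -0.13792988  0.2169846 ] [[-0.005  0.08   0.997]
 [-0.003  0.997 -0.08 ]
 [-1.    -0.003 -0.005]] [[ 1.   -0.08 -0.01 -0.47]
 [ 0.07  0.95 -0.3   0.13]
 [ 0.03  0.3   0.96 -0.34]
 [ 0.    0.    0.    1.  ]]
```

View pics/w1.png

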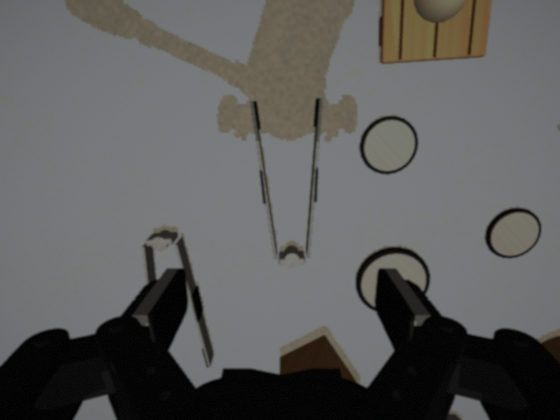

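```bash
python3 - <<'E'
from h import *
d=dict(np.load('w1.npz'))
cv2.imwrite('pics/w1c.png',np.clip(1.5*cv2.resize(d['image'][90:270,220:370].astype(float),None,fx=3.3,fy=3.3,interpolation=cv2.INTER_CUBIC),0,255).astype('u1'))
for n,u,v,z in[('padL',264,186,.024),('padR',316,184,.024),('tipL',255,102,.024),('tipR',318,99,.024),('bent',292,250,.024),('mirror',393,280,.008),('dome',440,0,.03)]:print(n,px2w(d,u,v,z).round(4))
E
```

```text
padL [ 0.4469 -0.1366  0.024 ]
padR [ 0.5016 -0.1387  0.024 ]
tipL [ 0.4461 -0.0524  0.024 ]
tipR [ 0.5075 -0.0545  0.024 ]
bent [ 0.4713 -0.2119  0.024 ]
mirror [ 0.5899 -0.2676  0.008 ]
dome [0.6173 0.019  0.03  ]
```

View pics/w1c.png

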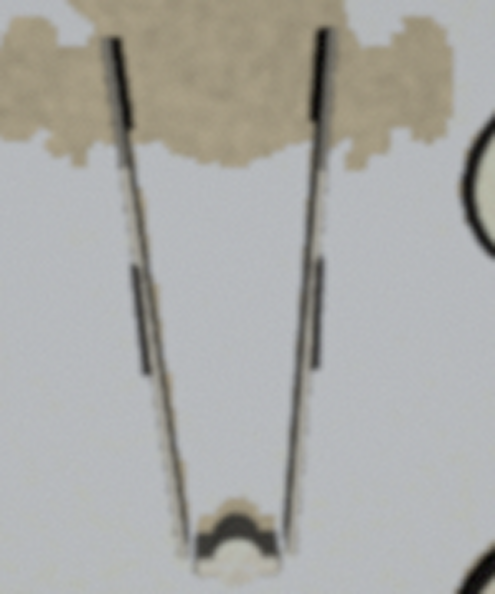

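```bash
python3 - <<'E'
from h import *
from rig import *
plan(get_state(),[.474,-.138,.03],-1.8,n=8)
E
```

```text
[0.194, 0.007, 0.005] [-0.004, -0.0, 0.001]
[0.194, 0.007, 0.005] [-0.004, -0.0, 0.001]
[0.194, 0.007, 0.005] [-0.004, -0.0, 0.001]
[0.194, 0.007, 0.005] [-0.004, -0.0, 0.001]
[0.194, 0.006, 0.005] [-0.004, -0.0, 0.001]
[0.194, 0.006, 0.005] [-0.004, -0.0, 0.001]
[0.194, 0.006, 0.005] [-0.004, -0.0, 0.001]
[0.194, 0.006, 0.005] [-0.004, -0.0, 0.001]
```

Request:
{"fn": "arm_command", "kwargs": {
  "series": [
    {"dp":[0.2,0.007,0.006],"angular":[-0.004,0,0.001],"gripper":85},
    {"dp":[0.2,0.007,0.006],"angular":[-0.004,0,0.001],"gripper":85},
    {"dp":[0.2,0.007,0.006],"angular":[-0.004,0,0.001],"gripper":85},
    {"dp":[0.2,0.007,0.006],"angular":[-0.004,0,0.001],"gripper":85},
    {"dp":[0.2,0.007,0.006],"angular":[-0.004,0,0.001],"gripper":85},
    {"dp":[0.2,0.007,0.006],"angular":[-0.004,0,0.001],"gripper":85},
    {"dp":[0.2,0.007,0.006],"angular":[-0.004,0,0.001],"gripper":85},
    {"dp":[0.1,0.007,0.006],"angular":[-0.004,0,0.001],"gripper":85}
  ]
}}

```text
clock: 3.15
position: [0.4745, -0.1379, 0.0299]
ee_rot: [0.705, 0.014, 0.709, -0.01]
contact_force: [-0.4, 0.2, 0.1]
width: 0.0847
```

```bash
python3 - <<'E'
from h import *
from rig import *
s=get_state();print(s['position'],rot(s).round(4));plan(s,[.474,-.138,.006],-1.8,n=4)
E
```

```text
[ 0.47447467 -0.13791477  0.02994219] [[-0.0046  0.0333  0.9994]
 [ 0.0053  0.9994 -0.0333]
 [-1.      0.0052 -0.0048]]
[0.05, -0.0, -0.001] [-0.0, -0.001, -0.001]
[0.05, -0.0, -0.001] [-0.0, -0.001, -0.001]
[0.05, -0.0, -0.001] [-0.0, -0.001, -0.001]
[0.05, -0.0, -0.001] [-0.0, -0.001, -0.001]
[0, 0, 0] [0, 0, 0]
[0, 0, 0] [0, 0, 0]
[0, 0, 0] [0, 0, 0]
[0, 0, 0] [0, 0, 0]
```

Request:
{"fn": "arm_command", "kwargs": {
  "series": [
    {"dp":[0.06,0,-0.002],"angular":[0,-0.001,-0.001],"gripper":85},
    {"dp":[0.06,0,-0.002],"angular":[0,-0.001,-0.001],"gripper":85},
    {"dp":[0.06,0,-0.001],"angular":[0,-0.001,-0.001],"gripper":85},
    {"dp":[0.035,0,-0.001],"angular":[0,0,0],"gripper":85},
    {"dp":[0,0,0],"angular":[0,0,0],"gripper":62},
    {"dp":[0,0,0],"angular":[0,0,0],"gripper":52},
    {"dp":[0,0,0],"angular":[0,0,0],"gripper":52},
    {"dp":[0,0,0],"angular":[0,0,0],"gripper":52}
  ],
  "grip_force": 20
}}

```text
clock: 4.15
position: [0.4755, -0.1384, 0.0045]
ee_rot: [0.709, 0.011, 0.705, -0.012]
contact_force: [-0.0, 0.0, -1.4]
width: 0.0524
```

```bash
python3 - <<'E'
from h import *
from rig import *
s=get_state();print(s['position'],s['contact_force'],s['width']);d=get_image('wrist');d['view']=wview(d,s);np.savez('w2.npz',**d)
cv2.imwrite('pics/w2.png',d['image'])
E
```

```text
[ 0.4754927  -0.13838631  0.00454681] [-0.0215832   0.01345597 -1.36831917] 0.05239680798979963
```

View pics/w2.png

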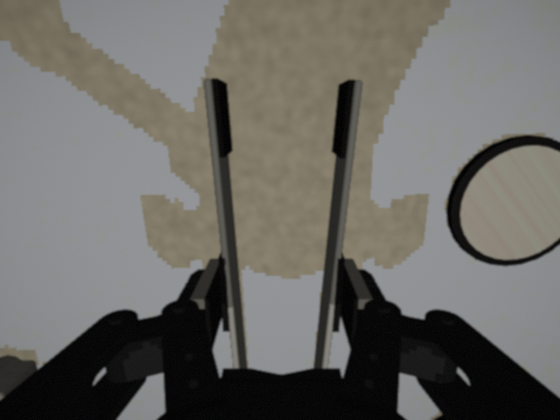

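```bash
python3 - <<'E'
from h import *
from rig import *
s=get_state()
d=dict(np.load('w2.npz'))
a=px2w(d,217,80,.026);b=px2w(d,351,82,.026);print(a,b,rot(s).T@((a+b)/2-s['position']))
plan(s,[.48,-.1,.13],-8,n=8)
s['position']=[.48,-.1,.13];s['ee_rot']=np.r_[(lambda q:[q[3],q[0],q[1],q[2]])(R.from_matrix(np.c_[[0,0,-1],[.1392,.9903,0],[.9903,-.1392,0]]).as_quat())]
plan(s,[.54,.12,.13],-90,n=16)
E
```

```text
[ 0.4546492  -0.05211034  0.026     ] [ 0.50060844 -0.05422595  0.026     ] [-0.02159591  0.08519107 -0.00059944]
[-0.131, 0.04, 0.004] [0.008, 0.0, 0.0]
[-0.131, 0.04, 0.003] [0.008, 0.0, 0.0]
[-0.131, 0.04, 0.003] [0.008, 0.0, 0.0]
[-0.131, 0.04, 0.002] [0.008, 0.0, 0.0]
[-0.131, 0.04, 0.002] [0.008, 0.0, 0.0]
[-0.131, 0.04, 0.001] [0.008, 0.0, 0.0]
[-0.131, 0.04, 0.0] [0.008, 0.0, 0.0]
[-0.131, 0.04, -0.0] [0.008, 0.0, 0.0]
[0.0, 0.118, 0.015] [0.057, -0.0, 0.0]
[-0.0, 0.119, 0.004] [0.057, -0.0, 0.0]
[-0.0, 0.119, -0.006] [0.057, -0.0, 0.0]
[-0.0, 0.118, -0.017] [0.057, -0.0, 0.0]
[-0.0, 0.116, -0.027] [0.057, -0.0, 0.0]
[-0.0, 0.113, -0.037] [0.057, -0.0, 0.0]
[-0.0, 0.109, -0.047] [0.057, -0.0, 0.0]
[-0.0, 0.104, -0.057] [0.057, -0.0, 0.0]
[-0.0, 0.099, -0.066] [0.057, -0.0, 0.0]
[-0.0, 0.092, -0.075] [0.057, -0.0, 0.0]
[-0.0, 0.085, -0.082] [0.057, -0.0, 0.0]
[-0.0, 0.078, -0.09] [0.057, -0.0, 0.0]
[-0.0, 0.069, -0.096] [0.057, -0.0, 0.0]
[-0.0, 0.061, -0.102] [0.057, -0.0, 0.0]
[-0.0, 0.051, -0.107] [0.057, -0.0, 0.0]
[-0.0, 0.041, -0.111] [0.057, -0.0, 0.0]
```

Request:
{"fn": "arm_command", "kwargs": {
  "series": [
    {"dp":[-0.04,0,0],"angular":[0,0,0],"gripper":52},
    {"dp":[-0.1,0.03,0.003],"angular":[0.008,0,0],"gripper":52},
    {"dp":[-0.15,0.04,0.003],"angular":[0.008,0,0],"gripper":52},
    {"dp":[-0.16,0.04,0.002],"angular":[0.008,0,0],"gripper":52},
    {"dp":[-0.16,0.05,0.002],"angular":[0.008,0,0],"gripper":52},
    {"dp":[-0.16,0.05,0.001],"angular":[0.012,0,0],"gripper":52},
    {"dp":[-0.14,0.05,0],"angular":[0.016,0,0],"gripper":52},
    {"dp":[-0.11,0.06,0],"angular":[0.02,0,0],"gripper":52}
  ]
}}

```text
clock: 5.2
position: [0.4788, -0.0976, 0.1347]
ee_rot: [0.706, 0.059, 0.703, -0.059]
contact_force: [0.4, 0.3, -0.4]
width: 0.0522
```

```bash
python3 - <<'E'
from h import *
from rig import *
s=get_state();print(s['contact_force'],s['moment'],s['width']);plan(s,[.54,.12,.13],-90,n=16)
E
```

```text
[ 0.38251106  0.33619951 -0.42911589] [0.03513311 0.01405848 0.00966749] 0.05215556891826656
[0.002, 0.117, 0.013] [0.056, 0.0, -0.0]
[0.002, 0.118, 0.002] [0.056, 0.0, -0.0]
[0.002, 0.117, -0.008] [0.056, 0.0, -0.0]
[0.002, 0.116, -0.018] [0.056, 0.0, -0.0]
[0.002, 0.114, -0.028] [0.056, 0.0, -0.0]
[0.002, 0.111, -0.038] [0.056, 0.0, -0.0]
[0.002, 0.108, -0.048] [0.056, 0.0, -0.0]
[0.002, 0.103, -0.057] [0.056, 0.0, -0.0]
[0.002, 0.098, -0.066] [0.056, 0.0, -0.0]
[0.002, 0.091, -0.074] [0.056, 0.0, -0.0]
[0.002, 0.085, -0.082] [0.056, 0.0, -0.0]
[0.002, 0.077, -0.089] [0.056, 0.0, -0.0]
[0.002, 0.069, -0.095] [0.056, 0.0, -0.0]
[0.002, 0.06, -0.101] [0.056, 0.0, -0.0]
[0.002, 0.051, -0.106] [0.056, 0.0, -0.0]
[0.002, 0.042, -0.11] [0.056, 0.0, -0.0]
```

Request:
{"fn": "arm_command", "kwargs": {
  "series": [
    {"dp":[0,0.117,0.013],"angular":[0.057,0,0],"gripper":52},
    {"dp":[0,0.118,0.002],"angular":[0.057,0,0],"gripper":52},
    {"dp":[0,0.117,-0.008],"angular":[0.057,0,0],"gripper":52},
    {"dp":[0,0.116,-0.018],"angular":[0.057,0,0],"gripper":52},
    {"dp":[0,0.114,-0.028],"angular":[0.057,0,0],"gripper":52},
    {"dp":[0,0.111,-0.038],"angular":[0.057,0,0],"gripper":52},
    {"dp":[0,0.108,-0.048],"angular":[0.057,0,0],"gripper":52},
    {"dp":[0,0.103,-0.057],"angular":[0.057,0,0],"gripper":52}
  ]
}}

```text
clock: 6.2
position: [0.512, 0.0155, 0.1434]
ee_rot: [0.64, 0.312, 0.63, -0.31]
contact_force: [0.9, -0.5, -1.1]
width: 0.0522
```

Request:
{"fn": "arm_command", "kwargs": {
  "series": [
    {"dp":[0,0.098,-0.066],"angular":[0.057,0,0],"gripper":52},
    {"dp":[0,0.091,-0.074],"angular":[0.057,0,0],"gripper":52},
    {"dp":[0,0.085,-0.082],"angular":[0.057,0,0],"gripper":52},
    {"dp":[0,0.077,-0.089],"angular":[0.057,0,0],"gripper":52},
    {"dp":[0,0.069,-0.095],"angular":[0.057,0,0],"gripper":52},
    {"dp":[0,0.06,-0.101],"angular":[0.057,0,0],"gripper":52},
    {"dp":[0,0.051,-0.106],"angular":[0.057,0,0],"gripper":52},
    {"dp":[0,0.042,-0.11],"angular":[0.057,0,0],"gripper":52}
  ]
}}

```text
clock: 7.2
position: [0.5481, 0.128, 0.1504]
ee_rot: [0.484, 0.524, 0.474, -0.516]
contact_force: [-0.0, -0.4, -2.0]
width: 0.052
```

```bash
python3 - <<'E'
from h import *
from rig import *
s=get_state();print(s['position'],rot(s).round(4),s['contact_force'],s['width']);d=get_image('wrist');d['view']=wview(d,s);np.savez('w3.npz',**d)
cv2.imwrite('pics/w3.png',np.clip(d['image']*1.3,0,255).astype('u1'))
E
```

```text
[0.54808807 0.12795565 0.15035943] [[ 1.800e-02  9.964e-01 -8.250e-02]
 [-2.200e-03 -8.250e-02 -9.966e-01]
 [-9.998e-01  1.820e-02  7.000e-04]] [-0.01739471 -0.35319531 -2.02325943] 0.05204577904113004
```

View pics/w3.png

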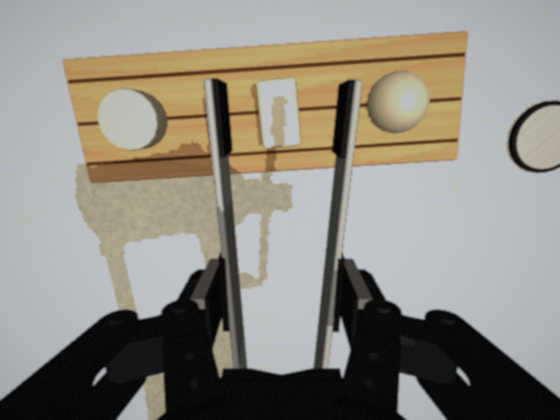

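```bash
python3 - <<'E'
from h import *
from rig import *
s=get_state();d=dict(np.load('w3.npz'))
c=np.array([px2w(d,u,v,.041) for u,v in[(257,82),(296,79),(299,144),(263,148)]]);print(c.round(4),c.mean(0))
l=(c[0]+c[1]-c[2]-c[3])/2;print(np.linalg.norm(l),np.degrees(np.arctan2(l[1],l[0])))
b=[px2w(d,u,v,.015) for u,v in[(64,60),(466,32),(458,159),(91,182)]];print(np.round(b,4),np.mean(b,0))
print('puck',px2w(d,128,117,.041),'dome',px2w(d,398,101,.035))
E
```

```text
[[0.6449 0.1375 0.041 ]
 [0.6446 0.1092 0.041 ]
 [0.5984 0.1101 0.041 ]
 [0.5977 0.1377 0.041 ]] [0.62141416 0.12362892 0.041     ]
0.04673871373244282 -0.693915355418417
[[ 0.6761  0.2885  0.015 ]
 [ 0.6703 -0.0248  0.015 ]
 [ 0.5728 -0.0253  0.015 ]
 [ 0.5788  0.291   0.015 ]] [0.62446592 0.13233303 0.015     ]
puck [0.62854368 0.23578099 0.041     ] dome [0.6235917  0.03335615 0.035     ]
```

```bash
python3 - <<'E'
from h import *
from rig import *
plan(get_state(),[.5495,.1243,.07],-91,n=8)
E
```

```text
[0.084, -0.001, 0.006] [-0.005, -0.0, -0.002]
[0.084, -0.001, 0.006] [-0.005, -0.0, -0.002]
[0.084, -0.0, 0.006] [-0.005, -0.0, -0.002]
[0.084, -0.0, 0.006] [-0.005, -0.0, -0.002]
[0.084, -0.0, 0.006] [-0.005, -0.0, -0.002]
[0.084, 0.0, 0.006] [-0.005, -0.0, -0.002]
[0.084, 0.0, 0.006] [-0.005, -0.0, -0.002]
[0.084, 0.0, 0.006] [-0.005, -0.0, -0.002]
```

Request:
{"fn": "arm_command", "kwargs": {
  "series": [
    {"dp":[0.08,0,0.006],"angular":[-0.006,0,-0.003],"gripper":52},
    {"dp":[0.09,0,0.006],"angular":[-0.006,0,-0.003],"gripper":52},
    {"dp":[0.09,0,0.006],"angular":[-0.006,0,-0.003],"gripper":52},
    {"dp":[0.09,0,0.006],"angular":[-0.006,0,-0.002],"gripper":52},
    {"dp":[0.09,0,0.006],"angular":[-0.006,0,-0.002],"gripper":52},
    {"dp":[0.09,0,0.006],"angular":[-0.005,0,-0.002],"gripper":52},
    {"dp":[0.09,0,0.006],"angular":[-0.005,0,-0.002],"gripper":52},
    {"dp":[0.05,0,0.004],"angular":[-0.005,0,-0.001],"gripper":52}
  ]
}}

```text
clock: 8.25
position: [0.5475, 0.1223, 0.0645]
ee_rot: [-0.495, -0.498, -0.502, 0.505]
contact_force: [-0.4, 0.1, -1.6]
width: 0.052
```

```bash
python3 - <<'E'
from h import *
from rig import *
s=get_state();print(rot(s).round(4));plan(s,[.5495,.1243,.0225],-91,n=8)
d=get_image('wrist');d['view']=wview(d,s);np.savez('w4.npz',**d)
cv2.imwrite('pics/w4.png',np.clip(d['image']*1.3,0,255).astype('u1'))
E
```

```text
[[-1.280e-02  9.999e-01 -5.800e-03]
 [ 1.000e-04 -5.800e-03 -1.000e+00]
 [-9.999e-01 -1.280e-02  0.000e+00]]
[0.044, 0.003, -0.002] [0.001, 0.0, 0.001]
[0.044, 0.003, -0.002] [0.001, 0.0, 0.001]
[0.044, 0.002, -0.002] [0.001, 0.0, 0.001]
[0.044, 0.002, -0.002] [0.001, 0.0, 0.001]
[0.044, 0.002, -0.002] [0.001, 0.0, 0.001]
[0.044, 0.002, -0.002] [0.001, 0.0, 0.001]
[0.044, 0.002, -0.002] [0.001, 0.0, 0.001]
[0.044, 0.002, -0.002] [0.001, 0.0, 0.001]
```

View pics/w4.png

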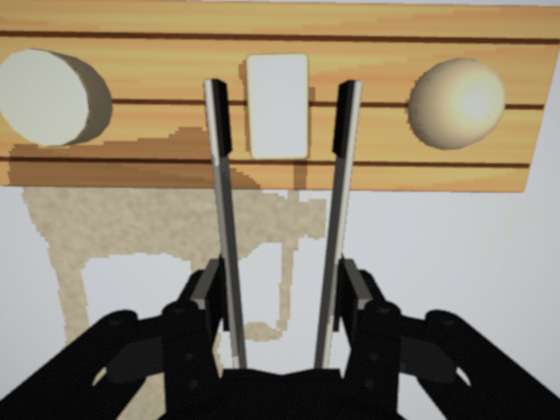

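```bash
python3 - <<'E'
from h import *
d=dict(np.load('w4.npz'))
c=np.array([px2w(d,u,v,.041) for u,v in[(248,55),(308,55),(308,158),(250,158)]]);print(c.round(4),c.mean(0))
from rig import *
s=get_state();print(rot(s).T@(c.mean(0)-s['position']))
E
```

```text
[[0.6454 0.1371 0.041 ]
 [0.6453 0.1096 0.041 ]
 [0.5981 0.1086 0.041 ]
 [0.5983 0.1378 0.041 ]] [0.62177227 0.12330356 0.041     ]
[ 0.02194671  0.07494274 -0.00156109]
```

Request:
{"fn": "arm_command", "kwargs": {
  "series": [
    {"dp":[0.045,0.003,-0.002],"angular":[0.001,0,0.001],"gripper":52},
    {"dp":[0.045,0.003,-0.002],"angular":[0.001,0,0.001],"gripper":52},
    {"dp":[0.045,0.002,-0.002],"angular":[0,0,0.001],"gripper":52},
    {"dp":[0.045,0.002,-0.001],"angular":[0,0,0.001],"gripper":52},
    {"dp":[0.045,0.002,-0.001],"angular":[0,0,0.001],"gripper":52},
    {"dp":[0.045,0.002,-0.001],"angular":[0,0,0.001],"gripper":52},
    {"dp":[0.03,0.002,-0.001],"angular":[0,0,0.001],"gripper":52},
    {"dp":[0,0,0],"angular":[0,0,0],"gripper":52}
  ]
}}

```text
clock: 9.3
position: [0.5495, 0.1237, 0.026]
ee_rot: [-0.498, -0.502, -0.498, 0.502]
contact_force: [0.3, 0.5, -0.8]
width: 0.0519
```

```bash
python3 - <<'E'
from h import *
from rig import *
s=get_state();print(rot(s).round(4),s['contact_force']);plan(s,[.5495,.124,.0225],-91,n=4)
E
```

```text
[[-5.0e-04  1.0e+00 -8.7e-03]
 [ 0.0e+00 -8.7e-03 -1.0e+00]
 [-1.0e+00 -5.0e-04 -0.0e+00]] [ 0.32545827  0.5007561  -0.77969511]
[0.007, 0.0, -0.001] [0.001, -0.0, 0.0]
[0.007, -0.0, -0.001] [0.001, -0.0, 0.0]
[0.007, -0.0, -0.001] [0.001, -0.0, 0.0]
[0.007, -0.0, -0.001] [0.001, -0.0, 0.0]
[0, 0, 0] [0, 0, 0]
[0, 0, 0] [0, 0, 0]
[0, 0, 0] [0, 0, 0]
[0, 0, 0] [0, 0, 0]
```

Request:
{"fn": "arm_command", "kwargs": {
  "series": [
    {"dp":[0.01,0,-0.001],"angular":[0,0,0],"gripper":52},
    {"dp":[0.01,0,-0.001],"angular":[0,0,0],"gripper":52},
    {"dp":[0,0,0],"angular":[0,0,0],"gripper":48},
    {"dp":[0,0,0],"angular":[0,0,0],"gripper":45},
    {"dp":[0,0,0],"angular":[0,0,0],"gripper":42},
    {"dp":[0,0,0],"angular":[0,0,0],"gripper":36},
    {"dp":[0,0,0],"angular":[0,0,0],"gripper":36},
    {"dp":[0,0,0],"angular":[0,0,0],"gripper":36}
  ],
  "grip_force": 32
}}

```text
clock: 10.3
position: [0.5501, 0.124, 0.0242]
ee_rot: [0.498, 0.502, 0.498, -0.502]
contact_force: [0.5, 0.1, -0.4]
width: 0.0432
```

```bash
python3 - <<'E'
from h import *
from rig import *
s=get_state();print(rot(s).round(4),s['contact_force'],s['moment'],s['width'])
d=get_image('wrist');cv2.imwrite('pics/w5.png',np.clip(d['image']*1.3,0,255).astype('u1'))
E
```

```text
[[ 9.0e-04  1.0e+00 -8.8e-03]
 [ 1.0e-04 -8.8e-03 -1.0e+00]
 [-1.0e+00  9.0e-04 -2.0e-04]] [ 0.48328409  0.09879826 -0.39127615] [-0.03069205 -0.06197582 -0.02667087] 0.04321175623828505
```

View pics/w5.png

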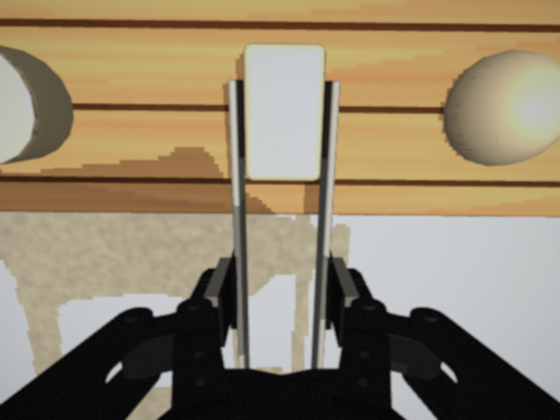

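Request:
{"fn": "arm_command", "kwargs": {
  "series": [
    {"dp":[-0.03,0,0],"angular":[0,0,0],"gripper":36},
    {"dp":[-0.06,0,0],"angular":[0,0,0],"gripper":36},
    {"dp":[-0.1,0,0],"angular":[0,0,0],"gripper":36},
    {"dp":[-0.14,0,0],"angular":[0,0,0],"gripper":36},
    {"dp":[-0.18,0,0],"angular":[0,0,0],"gripper":36},
    {"dp":[-0.2,0,0],"angular":[0,0,0],"gripper":36},
    {"dp":[-0.2,0,0],"angular":[0,0,0],"gripper":36},
    {"dp":[-0.12,0,0],"angular":[0,0,0],"gripper":36}
  ],
  "grip_force": 35
}}

```text
clock: 11.35
position: [0.5494, 0.1239, 0.1552]
ee_rot: [0.498, 0.503, 0.497, -0.502]
contact_force: [0.7, -0.8, -1.0]
width: 0.0428
```

```bash
python3 - <<'E'
from h import *
from rig import *
s=get_state();print(rot(s).round(4),s['contact_force'],s['width']);plan(s,[.518,-.27,.16],-90.5,n=16)
E
```

```text
[[ 1.5e-03  1.0e+00 -8.8e-03]
 [ 2.0e-04 -8.8e-03 -1.0e+00]
 [-1.0e+00  1.5e-03 -3.0e-04]] [ 0.66142659 -0.78449749 -0.99351696] 0.042766220242038765
[-0.003, -0.015, 0.205] [-0.0, -0.0, -0.0]
[-0.003, -0.015, 0.205] [-0.0, -0.0, -0.0]
[-0.003, -0.015, 0.205] [-0.0, -0.0, -0.0]
[-0.003, -0.015, 0.205] [-0.0, -0.0, -0.0]
[-0.003, -0.015, 0.205] [-0.0, -0.0, -0.0]
[-0.003, -0.015, 0.205] [-0.0, -0.0, -0.0]
[-0.003, -0.015, 0.205] [-0.0, -0.0, -0.0]
[-0.003, -0.015, 0.205] [-0.0, -0.0, -0.0]
[-0.003, -0.015, 0.205] [-0.0, -0.0, -0.0]
[-0.003, -0.015, 0.205] [-0.0, -0.0, -0.0]
[-0.003, -0.015, 0.205] [-0.0, -0.0, -0.0]
[-0.003, -0.015, 0.205] [-0.0, -0.0, -0.0]
[-0.002, -0.015, 0.205] [-0.0, -0.0, -0.0]
[-0.002, -0.015, 0.205] [-0.0, -0.0, -0.0]
[-0.002, -0.015, 0.205] [-0.0, -0.0, -0.0]
[-0.002, -0.015, 0.205] [-0.0, -0.0, -0.0]
```

Request:
{"fn": "arm_command", "kwargs": {
  "series": [
    {"dp":[0,-0.005,0.06],"angular":[0,0,0],"gripper":36},
    {"dp":[0,-0.01,0.12],"angular":[0,0,0],"gripper":36},
    {"dp":[0,-0.015,0.2],"angular":[0,0,0],"gripper":36},
    {"dp":[0,-0.015,0.2],"angular":[0,0,0],"gripper":36},
    {"dp":[0,-0.015,0.2],"angular":[0,0,0],"gripper":36},
    {"dp":[0,-0.015,0.2],"angular":[0,0,0],"gripper":36},
    {"dp":[0,-0.015,0.2],"angular":[0,0,0],"gripper":36},
    {"dp":[0,-0.015,0.2],"angular":[0,0,0],"gripper":36}
  ]
}}

```text
clock: 12.35
position: [0.529, -0.0513, 0.149]
ee_rot: [-0.495, -0.499, -0.501, 0.505]
contact_force: [0.0, -0.5, -1.5]
width: 0.0431
```

Request:
{"fn": "arm_command", "kwargs": {
  "series": [
    {"dp":[0,-0.015,0.2],"angular":[0,0,0],"gripper":36},
    {"dp":[0,-0.015,0.2],"angular":[0,0,0],"gripper":36},
    {"dp":[0,-0.015,0.2],"angular":[0,0,0],"gripper":36},
    {"dp":[0,-0.015,0.2],"angular":[0,0,0],"gripper":36},
    {"dp":[0,-0.015,0.2],"angular":[0,0,0],"gripper":36},
    {"dp":[0,-0.015,0.2],"angular":[0,0,0],"gripper":36},
    {"dp":[0,-0.015,0.2],"angular":[0,0,0],"gripper":36},
    {"dp":[0,-0.015,0.14],"angular":[0,0,0],"gripper":36}
  ]
}}

```text
clock: 13.35
position: [0.5012, -0.2477, 0.1391]
ee_rot: [-0.487, -0.497, -0.506, 0.51]
contact_force: [0.1, 0.2, -1.6]
width: 0.043
```

```bash
python3 - <<'E'
from h import *
from rig import *
s=get_state();print(s['position'],rot(s).round(4),s['contact_force'],s['width'])
d=get_image('wrist');d['view']=wview(d,s);cv2.imwrite('pics/w6.png',np.clip(d['image']*1.3,0,255).astype('u1'));np.savez('w6.npz',**d)
plan(s,[.518,-.27,.16],-90.5,n=8)
E
```

```text
[ 0.50117382 -0.24770677  0.1390683 ] [[-0.0321  0.9994 -0.0139]
 [ 0.0049 -0.0138 -0.9999]
 [-0.9995 -0.0322 -0.0045]] [ 0.08208713  0.21249407 -1.55057885] 0.042956414505033916
[-0.022, 0.017, 0.023] [-0.0, -0.0, 0.003]
[-0.022, 0.017, 0.023] [-0.0, -0.0, 0.003]
[-0.022, 0.017, 0.023] [-0.0, -0.0, 0.003]
[-0.022, 0.017, 0.023] [-0.0, -0.0, 0.003]
[-0.022, 0.017, 0.023] [-0.0, -0.0, 0.003]
[-0.022, 0.018, 0.023] [-0.0, -0.0, 0.003]
[-0.022, 0.018, 0.023] [-0.0, -0.0, 0.003]
[-0.022, 0.018, 0.023] [-0.0, -0.0, 0.003]
```

View pics/w6.png

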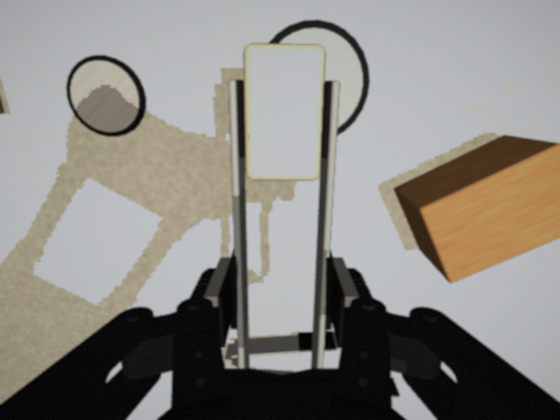

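```bash
python3 - <<'E'
from h import *
from scipy.optimize import least_squares as ls
d=dict(np.load('w6.npz'))
p=np.array([px2w(d,u,v,.008)[:2] for u,v in[(315,20),(369,78),(342,132),(270,42),(290,24),(355,46)]])
r=ls(lambda c:np.hypot(*(p-c).T)-.045,[.59,-.27]);print(r.x,r.fun.round(4))
d1=dict(np.load('w1.npz'));print(px2w(d1,393,281,.008))
t=dict(np.load('top.npz'));print(px2w(t,170+696/3.4,150+113/3.4,.008))
E
```

```text
[ 0.58862948 -0.27026522] [ 0.0005  0.0009 -0.0011 -0.0016  0.0006 -0.0015]
[ 0.58994684 -0.26893946  0.008     ]
[ 0.58983878 -0.27306743  0.008     ]
```

Request:
{"fn": "arm_command", "kwargs": {
  "series": [
    {"dp":[-0.022,0.018,0.023],"angular":[0,0,0.003],"gripper":36},
    {"dp":[-0.022,0.018,0.023],"angular":[0,0,0.003],"gripper":36},
    {"dp":[-0.022,0.018,0.023],"angular":[0,0,0.003],"gripper":36},
    {"dp":[-0.022,0.018,0.023],"angular":[0,0,0.003],"gripper":36},
    {"dp":[-0.022,0.018,0.023],"angular":[0,0,0.003],"gripper":36},
    {"dp":[-0.022,0.018,0.023],"angular":[0,0,0.003],"gripper":36},
    {"dp":[-0.022,0.018,0.023],"angular":[0,0,0.003],"gripper":36},
    {"dp":[-0.01,0.01,0.01],"angular":[0,0,0.002],"gripper":36}
  ]
}}

```text
clock: 14.4
position: [0.5183, -0.2697, 0.1594]
ee_rot: [0.497, 0.506, 0.496, -0.501]
contact_force: [0.1, -1.1, -1.8]
width: 0.043
```

```bash
python3 - <<'E'
from h import *
from rig import *
s=get_state();print(s['position'],rot(s).round(4),s['contact_force'],s['width'])
plan(s,[.518,-.27,.16],-90.5,n=4)
E
```

```text
[ 0.51831935 -0.26970077  0.15943441] [[ 0.0056  0.9999 -0.0129]
 [ 0.0041 -0.0129 -0.9999]
 [-1.      0.0055 -0.0042]] [ 0.10343341 -1.14272651 -1.79712055] 0.043048946104769434
[-0.001, -0.001, 0.001] [-0.001, -0.001, -0.001]
[-0.001, -0.001, 0.001] [-0.001, -0.001, -0.001]
[-0.001, -0.001, 0.001] [-0.001, -0.001, -0.001]
[-0.001, -0.001, 0.001] [-0.001, -0.001, -0.001]
[0, 0, 0] [0, 0, 0]
[0, 0, 0] [0, 0, 0]
[0, 0, 0] [0, 0, 0]
[0, 0, 0] [0, 0, 0]
```

Request:
{"fn": "arm_command", "kwargs": {
  "series": [
    {"dp":[0,0,0],"angular":[0,0,0],"gripper":36},
    {"dp":[0,0,0],"angular":[0,0,0],"gripper":36},
    {"dp":[0,0,0],"angular":[0,0,0],"gripper":36},
    {"dp":[0,0,0],"angular":[0,0,0],"gripper":36},
    {"dp":[0,0,0],"angular":[0,0,0],"gripper":36},
    {"dp":[0,0,0],"angular":[0,0,0],"gripper":36},
    {"dp":[0,0,0],"angular":[0,0,0],"gripper":36},
    {"dp":[0,0,0],"angular":[0,0,0],"gripper":36}
  ]
}}

```text
clock: 15.4
position: [0.518, -0.2695, 0.1591]
ee_rot: [0.497, 0.506, 0.497, -0.501]
contact_force: [0.1, 0.4, -1.2]
width: 0.043
```

```bash
python3 - <<'E'
from h import *
from rig import *
s=get_state();print(s['position'],np.abs(s['qd']).max(),rot(s).round(4).tolist(),s['width'])
d=get_image('scene');cv2.imwrite('pics/s2.png',cv2.resize(d['image'][130:330,80:400],None,fx=2.5,fy=2.5,interpolation=cv2.INTER_CUBIC))
E
```

```text
[ 0.5179739  -0.26945932  0.15913545] 0.0013746755251810281 [[0.0048, 0.9999, -0.013], [0.0048, -0.013, -0.9999], [-1.0, 0.0048, -0.0048]] 0.042963346975930856
```

View pics/s2.png

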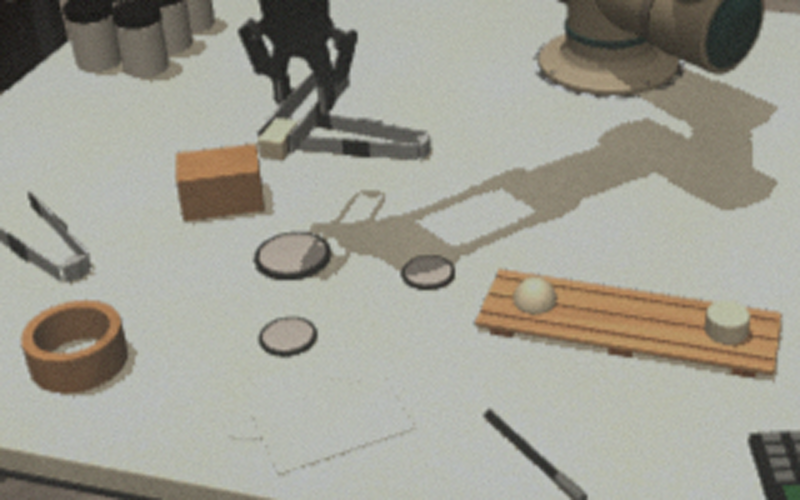

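Soap bar held level in the tongs (about 275,137 in the crop), above the large mirror (292,255). The puck, dome and carton look undisturbed. Handing in.

```bash
python3 -c "
from rig import *
print(sign_off())"
```

```text
the job is handed in; nothing more can be done
None
```

I picked up the leftmost tongs by the thumb pads and carried them with open jaws to the curing board. There I clasped the rectangular bar across its width and lifted it over the large mirror. I handed the job in at about 15.5 s with the tongs still gripped.

- **Position:** by the tool pose, the soap centre is at about (0.590, −0.270). Three estimates of the mirror centre gave x 0.589–0.590 and y −0.269 to −0.273, so it is centred to within about 3 mm.
- **Height:** the underside is about 14 cm above the mirror face, worked out from the tool height.
- **Level and still:** the tool is tilted less than 0.5°, joint speeds are about 0.001 rad/s, and the grip is steady at 43 mm.
- **Other objects:** in the last scene picture the puck, dome and carton look undisturbed. The jar was outside that crop, so I did not check it at the end, but the arm never went near it after its first move away.
- **Soap contact:** the wrist pictures show only the tongs' jaws on the soap, with the gripper fingers well behind it.

No check failed or disagreed.

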